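Hold a packing-case lid to its hinge for the pin

TASK

The lid of the wooden packing case is to be hung again. First start the bent steel hinge pin in either end knuckle of the hinge on the case, a good way in but without its tip showing in the gap between the knuckles, and let go of it. Then lift the freshly varnished lid out of the drying rack, stand it upright over the back wall of the case with its own knuckle in that gap so that the three holes line up, and finish while still holding it there, not resting it on the case, so that a helper can drive the pin; leave the other things where they are.

Things in the scene. Friction and masses are not known exactly. Their poses are not given: they have to be found in the camera images.
- case: Open wooden packing case, fixed; 170 (x) x 240 (y) x 85 mm high, walls 12 mm. Origin at the centre of its underside, z up, +x towards its back wall, which carries the fixed steel hinge leaf and lies away from the robot; turned at most 15 degrees. Hinge axis: level along y, 94 mm behind the centre (9 mm behind the back face), 106 mm above the table (21 mm above the rim).
- hinge_gap (a point): Point on the hinge axis in the middle of the gap between the case's two knuckles; axes as the case (y along the axis, x away from the case, z up). Gap 40 mm long (y -20 to 20); to each side a fixed knuckle (|y| 20 to 56), a steel tube 17 mm outside with an 11 mm hole along y, open at both ends. In the gap the fixed leaf is cut away down to 13.5 mm below the axis.
- lid: Wooden lid, about 0.4 kg, upright in a rack slot. Origin: centre of the hole of its knuckle (tube 35 long, 17 outside, 11 mm hole, low on the lid); y along the hole, z up, x out of the outer face with the steel leaf. In mm the panel spans x -21 to -9, y +-120, z 9 to 179. Hung open upright, its origin lies at hinge_gap with the case's axes, outer face away from the case, panel over the back wall.
- lid_edge (a point): Middle of the lid's bare upper edge, centre of its 12 mm thickness, where it can be gripped from above: 15 mm in -x and 179 mm up from the lid's origin. Lid axes.
- rack: Wooden drying rack, fixed, 220 (x) x 180 (y) mm; panels stand on two rails 26 mm high along x at y = +-75 mm, between 10 mm dowels that rise to 86 mm above the table. Two slots 15 mm wide at x = -45 and +45 mm. Origin at the centre of its underside, z up; turned at most 18 degrees.
- board: Plain divider board without hinge, 12 x 210 mm, 85 mm high, standing in the other slot of the rack, its top 111 mm above the table (leave it). Origin 15 mm in +x from the middle of the board's thickness, 9 mm below its lower edge; axes as the rack.
- pin: Loose steel hinge pin, 8 mm round, 55 g, bent like an L, lying flat. Origin on the long leg's axis near the centre of mass, +x along it to the rounded free end (68 mm); the bend is 42 mm in -x, where the short leg runs 38 mm to +y. Let go in the knuckle it sags a few degrees and its short leg may swing down.
- pin_tip (a point): The rounded free end of the pin's long leg, 68 mm in +x from the pin's origin. Pin axes.
- pot: Painted clay pot, 120 mm wide, 118 mm high, standing in the middle (leave it). Origin at its underside.
- covers: Stack of three clay pot covers with a round knob, 90 mm wide, 64 mm high (leave it). Origin at its underside.
Not all that is in view belongs to the job. Several things look just like the pin: the one meant starts farthest to the robot's right. Several things have the shape of the lid; the one meant has the colours described above.

How it is judged (in metres and radians):
On the way:
1. the pin is started in an end knuckle and let go (((y of pin_tip in the frame of hinge_gap between -0.044 and -0.018 m and x of pin_tip in the frame of hinge_gap between -0.005 and 0.005 m and z of pin_tip in the frame of hinge_gap between -0.005 and 0.005 m) or (y of pin_tip in the frame of hinge_gap between 0.018 and 0.044 m and x of pin_tip in the frame of hinge_gap between -0.005 and 0.005 m and z of pin_tip in the frame of hinge_gap between -0.005 and 0.005 m)) and angle between the x axis of pin and the y axis of case, either way round below 0.2 rad and contact force between the fingers and pin below 0.2 N), for 0.3 s.
At the end, for the whole second after the job is handed in: Pin let go, its tip 12 mm or more inside an end knuckle and at most 2 mm into the gap. Lid upright (7 deg) over the back wall, its hole within 2.5 mm (fore-aft, height), 4 mm (along) and 4 deg of the hinge axis, held still in the fingers, pressing under 1.5 N on the case, 0.5 N on the pin (all of step 1 and x of lid in the frame of hinge_gap between -0.0025 and 0.0025 m and z of lid in the frame of hinge_gap between -0.0025 and 0.0025 m and y of lid in the frame of hinge_gap between -0.004 and 0.004 m and angle between the y axis of lid and the y axis of case, either way round below 0.07 rad and angle between lid's own z axis and vertical below 0.12 rad and x of lid_edge in the frame of hinge_gap below 0.008 m and height (world z) of lid_edge above 0.2 m and contact force between the fingers and lid above 2 N and contact force between lid and case below 1.5 N and contact force between lid and pin below 0.5 N and linear speed of lid below 0.02 m/s); the arm keeps its last pose, push and grip.
It fails at once if the divider board is moved by more than 30 mm or knocked over (distance of board from where it was at the start of the episode above 0.03 m or angle between board's own z axis and vertical above 0.5 rad).
It fails at once if the pot is moved by more than 30 mm or knocked over (distance of pot from where it was at the start of the episode above 0.03 m or angle between pot's own z axis and vertical above 0.5 rad).
It fails at once if the stack of covers is moved by more than 30 mm or knocked over (distance of covers from where it was at the start of the episode above 0.03 m or angle between covers's own z axis and vertical above 0.5 rad).
It also fails if it takes over 64 s, if anything falls off the work surface, if the arm or the gripper's body presses on something with over 40 N, if the wrist force passes 120 N, or if a joint passes its speed limit or range.

ROBOT

A 6-joint arm with a two-finger parallel gripper is mounted at the origin on the work surface. World frame = base frame: x ahead of the robot, y to its left, z up, the work surface at z = 0. Lengths are in mm, angles in degrees, forces in N, time in s.
With the tool pointing down it reaches from about 300 to 850 mm from the base axis. Payload 4.2 kg.
Tool frame: the origin (TCP) lies on the centre line of the jaws, within the pads' length; the fingertips stand 14 mm ahead of it and the grasp point (between the pads) lies 5 mm behind it; z points along the fingers, y is the line along which they close (so a half turn about z gives the same grasp; the last joint's range is limited). The gripper opens to 91 mm and grips with 3 to 60 N. Pads are 32 mm wide; open, the fingers measure 118 mm over their backs; the gripper's body (76 mm by 178 mm) begins 60 mm behind the grasp point.
Start: joints at [-69.844, 18.312, 89.639, -0, 72.044, -1.146], TCP at [208.897, -535.727, 227.976] pointing down, gripper open.
Joint ranges: [-177.97, 177.97], [-48.28, 115.42], [12.27, 149.76], [-77.06, 257.06], [2.81, 150.46], [-146.56, 146.56]. Speed limits (degrees/s): [147.25, 147.25, 180, 180, 180, 180].

INTERFACE

Orientations are given as [roll, pitch, yaw] about the fixed x, y, z axes, in that order (R = Rz(yaw) Ry(pitch) Rx(roll)).
In Python, from workcell import env gives the robot as it stands.
- The arm moves only by the tool arm_command, never from a script. Its argument "motion" is a list of rows, each an object with "offset": the shift along the tool's x, y, z in m, a list of three; "spin": the turn about the tool's z in rad. In form: [{"offset": [tx, ty, tz], "spin": spin}, ...]. A call has 1 to 5 rows; each row shifts and turns the commanded pose from where the row before left it, along the tool's axes as they then stand; what a row does not reach is not made up. A row lasts 1/8 s, in which the tool goes at most 62.5 mm and 10.7 degrees, less where a joint would pass 70% of its speed; a pose out of reach is approached as far as the arm can. A call with a gripper value outside its range is refused whole. "jaw" is the finger opening in m, from 0 to 0.0912, set as the call begins (left out, the last holds). The fingers move at their own pace and stop on an object; "newtons" is the grip in N (left out, the last holds). Time passes only in rows, so rows that do not move let the fingers close. It gives the time, the measured TCP pose, the force, the opening and the grip force at its end, in the units of the state.
- env.state(): the state, without advancing time (a new reading comes with each control period).
- env.grab_frame(name): name is "scene" or "top" or "wrist"; returns (picture, depth): 420x560x3 uint8, blue, green, red; 420x560 float32, mm along the optical axis (not along the pixel's ray), 0 where there is no reading.
- env.camera_model(name): a dict with "fx", "fy", "cx", "cy" (pixels), "eye" and "rotation" of the camera in the world; the wrist camera has in their place "hand_eye" (4x4, takes a point from camera to tool coordinates, whose origin is the TCP and whose axes are the flange's). Camera axes: x right, y down, z forward; pixel columns grow to the right and rows downward; lengths in mm; the calibration is good to about 2 mm. The wrist camera is an equidistant fisheye: a pixel r from the principal point sees the ray r / f radians off the axis. A picture is of the moment at which its call begins: read the wrist's pose just before it. camera_model takes no time and is no camera call.
- env.job_done(): hands the job in; it is judged then, once.
Trained networks look in the newest picture that a camera, given by its name, has taken for a name from the list of things; names that differ only in an ending like _2 or _b are one class to them, and where a whole thing is asked for, a point or a joint stands for the part that bears it (a point fixed in the world has none). Each returns a list of dicts, best first, with "score" (0 to 1); they miss things now and then, are a little off and sometimes report something else, mostly with a low value. They report only what shows in the picture. A call takes as long as a camera call. They do not tell look-alikes from the thing itself.
- env.boxes_of(camera, target): "bbox" ([left, top, right, bottom] in pixels, round what is visible of it).
- env.pinpoint(camera, target): "location" ([column, row] in pixels: a listed point, or the origin of a listed thing).
The state is a dict: "time_s": time; "qpos": joint angles; "qvel": joint speeds; "effort": joint torques, N m; "ee_pos": TCP position; "ee_rot": TCP orientation; "force": force on the tool from outside, world axes, zero at the start; "torque": the same for the moment, N m; "gripper_width": finger opening in mm; "gripper_force": force on a finger pad.
Only numpy, scipy, OpenCV 4.12 (cv2) and the standard library are available. Lean on these libraries where they do the work, as an engineer would, in place of code of your own. Each camera call takes 0.05 s, during which the arm holds its last target. There are 200 camera calls.

## Working session

There is one attempt and no reset: what is moved stays moved. The work goes in short steps, Python scripts to look and compute and a tool call to move; the robot and the scene stay as the last step left them, time stands still between calls to the robot, and variables do not carry over. Pictures are saved under pics/ and viewed, at most 14 in all, crops included, and the job is handed in when it is done.

Besides the shell and the picture viewer there is one more tool, called after "Request:" as name(argument=value, ...), one argument or row to a line, values as JSON. arm_command: Moves the arm, as the interface text tells. Its arguments: {"type":"object","properties":{"motion":{"type":"array"},"jaw":{"type":"number"},"newtons":{"type":"number"}},"required":["motion"]}

```bash
mkdir -p pics; ls; cat > h.py <<'E'
import numpy as np, cv2
from workcell import env
from scipy.spatial.transform import Rotation as R
def world(cam,px,d=None,depth=None,st=None,z=None):
    m=env.camera_model(cam); u,v=px
    if cam=='wrist':
        a=(u-m['cx'])/m['fx'];b=(v-m['cy'])/m['fy'];r=np.hypot(a,b)+1e-12
        ray=np.array([np.sin(r)*a/r,np.sin(r)*b/r,np.cos(r)])
        H=np.array(m['hand_eye']);T=R.from_euler('xyz',st['ee_rot'],degrees=True).as_matrix()
        eye=T@H[:3,3]+st['ee_pos'];rot=T@H[:3,:3]
    else:
        ray=np.array([(u-m['cx'])/m['fx'],(v-m['cy'])/m['fy'],1]);eye=np.array(m['eye']).ravel();rot=np.array(m['rotation'])
    if depth is not None: d=depth[int(round(v)),int(round(u))]
    w=rot@ray
    if z is not None: return eye+w*(z-eye[2])/w[2]
    return eye+w*(d/ray[2])
def tool(st,p):
    return R.from_euler('xyz',st['ee_rot'],degrees=True).as_matrix().T@(np.array(p)-st['ee_pos'])
E
python3 - <<'E'
from h import *
print(env.state())
for c in('scene','top'):
    print(c,env.camera_model(c))
    im,d=env.grab_frame(c); cv2.imwrite(f'pics/{c}0.png',im); np.save(f'pics/{c}0.npy',d)
    for n in('case','hinge_gap','lid','lid_edge','rack','board','pin','pin_tip','pot','covers'):
        print(n,[(np.round(q['location']),round(q['score'],2),np.round(world(c,q['location'],depth=d))) for q in env.pinpoint(c,n)[:5] if q['score']>.2])
print(env.camera_model('wrist'))
E
```

```text
pics
{'time_s': 0.0, 'qpos': array([-6.98436894e+01,  1.83531024e+01,  8.97068463e+01, -2.68659498e-03,
        7.20424927e+01, -1.14622755e+00]), 'qvel': array([ 0.00531514, -0.12723056,  0.00463472,  0.03726097, -0.08845987,
       -0.00533596]), 'effort': array([-1.03645081e-03, -4.12467563e+01, -2.31971669e+01,  7.25041190e-02,
        4.57888981e-02, -1.37330294e-04]), 'ee_pos': array([ 208.71367811, -535.27265176,  227.10261664]), 'ee_rot': array([-1.79897528e+02,  5.04474141e-04,  2.13033692e+01]), 'force': array([0.04765875, 0.48998042, 0.8083617 ]), 'torque': array([-0.01299209, -0.03474855, -0.03940791]), 'gripper_force': 0.0, 'gripper_width': 91.22252605161714}
scene {'fx': 453.56994065298323, 'fy': 453.56994065298323, 'cx': 280.82520275788124, 'cy': 203.4038769176115, 'eye': array([1367.36893917,   69.50427799,  832.29082975]), 'rotation': array([-129.42739004,   -0.26745428,   80.15688118])}
case [(array([109., 261.]), 0.78, array([133121., 131823., 132586.]))]
hinge_gap [(array([ 95., 259.]), 0.94, array([150796., 149498., 150261.])), (array([296., 175.]), 0.63, array([
[... 2371 characters left out ...]
8., -168501., -167237.])), (array([354., 193.]), 0.44, array([-180581., -180644., -179380.]))]
pot [(array([344., 229.]), 0.68, array([-159100., -159163., -157899.]))]
covers [(array([278., 165.]), 0.85, array([-133540., -133603., -132339.]))]
{'fx': 325.19226210127806, 'fy': 325.19226210127806, 'cx': 278.6393463448548, 'cy': 211.7927732543438, 'hand_eye': array([[ 1.06383136e-04, -9.69626425e-01, -2.44590646e-01,
         6.85244553e+01],
       [ 9.99998395e-01,  5.40534620e-04, -1.70788905e-03,
         2.92498224e-01],
       [ 1.78822407e-03, -2.44590072e-01,  9.69624927e-01,
        -1.56961768e+02],
       [ 0.00000000e+00,  0.00000000e+00,  0.00000000e+00,
         1.00000000e+00]])}
```

```bash
sed -i "s/rot=np.array(m\['rotation'\])/rot=R.from_euler('xyz',np.array(m['rotation']).ravel(),degrees=True).as_matrix()/" h.py
python3 - <<'E'
from h import *
for c in('scene','top'):
    d=np.load(f'pics/{c}0.npy')
    L={'scene':[(109,261),(95,259),(265,170),(442,205),(294,236),(295,174),(307,153),(378,214),(257,343),(370,297),(191,295),(194,234),(290,294)],'top':[(407,214),(408,180),(262,210),(135,227),(273,303),(262,204),(230,334),(188,228),(267,239),(343,174),(228,155),(306,130),(209,159),(326,133),(354,193),(344,229),(278,165)]}[c]
    for p in L: print(c,p,np.round(world(c,p,depth=d)))
E
```

```text
scene (109, 261) [ 607. -187.   83.]
scene (95, 259) [ 522. -246.   11.]
scene (265, 170) [236. 220.  27.]
scene (442, 205) [479. 687.  22.]
scene (294, 236) [532. 253.  20.]
scene (295, 174) [253. 311.  13.]
scene (307, 153) [137. 375.   9.]
scene (378, 214) [460. 509.  -2.]
scene (257, 343) [821. 118.   5.]
scene (370, 297) [740. 392.  -1.]
scene (191, 295) [670. -15.   6.]
scene (194, 234) [521.   1.  57.]
scene (290, 294) [733. 204.  40.]
top (407, 214) [ 519. -218.   32.]
top (408, 180) [ 645. -237.   -0.]
top (262, 210) [508. 262. 162.]
top (135, 227) [473. 693.  31.]
top (273, 303) [226. 229.  20.]
top (262, 204) [556. 269.  12.]
top (230, 334) [126. 369.   8.]
top (188, 228) [473. 519.  11.]
top (267, 239) [426. 248. 106.]
top (343, 174) [665. -12.   3.]
top (228, 155) [736. 392.  -3.]
top (306, 130) [828. 115.  -0.]
top (209, 159) [721. 458.  -3.]
top (326, 133) [815.  45.   3.]
top (354, 193) [598. -48.   0.]
top (344, 229) [457.   6. 114.]
top (278, 165) [684. 214.  48.]
```

View pics/scene0.png

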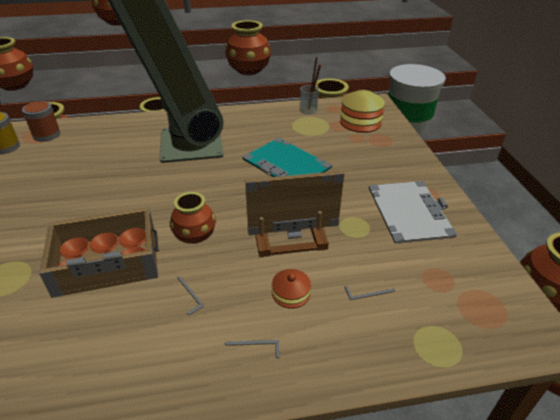

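View pics/top0.png

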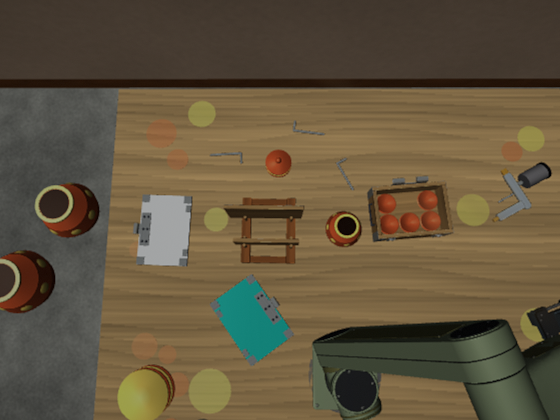

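The scene view shows the wooden lid upright in the rack's far slot (265,200), its leaf facing away from the robot. The case is at (100,250) with its hinge knuckles at top-view (398,181) and (423,179). The pin farthest right is in the top view, from bend (339,161) to tip (354,189). The white and teal lids and the other two pins are decoys.

Request:
arm_command(
  motion=[
    {"offset": [0.046, -0.0192, -0.0061], "spin": 0},
    {"offset": [0.046, -0.0192, -0.0061], "spin": 0},
    {"offset": [0.046, -0.0192, -0.0061], "spin": 0},
    {"offset": [0.046, -0.0192, -0.0061], "spin": 0},
    {"offset": [0.046, -0.0192, -0.0061], "spin": 0},
  ],
)

```text
time_s: 1.72
ee_pos: [389.3, -361.5, 258.8]
ee_rot: [180.0, -0.0, 21.3]
force: [0.4, -0.5, -0.5]
gripper_width: 91.1
gripper_force: 0.0
```

Request:
arm_command(
  motion=[
    {"offset": [0.046, -0.0192, -0.0061], "spin": 0},
    {"offset": [0.046, -0.0192, -0.0061], "spin": 0},
    {"offset": [0.046, -0.0192, -0.0061], "spin": 0},
    {"offset": [0.046, -0.0192, -0.0061], "spin": 0},
    {"offset": [0.046, -0.0192, -0.0061], "spin": 0},
  ],
)

```text
time_s: 2.35
ee_pos: [568.8, -188.5, 289.2]
ee_rot: [180.0, -0.0, 21.3]
force: [-0.0, -0.7, -0.3]
gripper_width: 90.9
gripper_force: 0.0
```

Request:
arm_command(
  motion=[
    {"offset": [0.046, -0.0192, -0.0061], "spin": 0},
    {"offset": [0.046, -0.0192, -0.0061], "spin": 0},
    {"offset": [0, 0, 0], "spin": -0.122},
    {"offset": [0, 0, 0], "spin": 0},
  ],
)

```text
time_s: 2.85
ee_pos: [639.7, -120.0, 300.8]
ee_rot: [-180.0, 0.0, 28.3]
force: [-0.2, 0.4, -0.3]
gripper_width: 91.1
gripper_force: 0.0
```

```bash
python3 - <<'E'
from h import *
st=env.state();print(st['ee_pos'],st['ee_rot'],st['time_s'])
im,d=env.grab_frame('wrist');cv2.imwrite('pics/w1.png',im);np.save('pics/w1.npy',d)
for n,z in(('pin',4),('pin_tip',4),('hinge_gap',106),('case',0)):
    for q in env.pinpoint('wrist',n)[:4]:
        p=q['location'];print(n,np.round(p),round(q['score'],2),np.round(world('wrist',p,depth=d,st=st),1),np.round(world('wrist',p,z=z,st=st),1))
E
```

```text
[ 639.69124521 -120.03749973  300.75945041] [-1.79988664e+02  3.64186585e-02  2.82645967e+01] 2.85
pin [44.  0.] 0.74 [ 7.406e+02  4.025e+02 -1.000e-01] [740.3 398.1   4. ]
pin [219. 124.] 0.64 [670.8  -8.4   7.1] [670.6  -7.9   4. ]
pin_tip [220. 178.] 0.93 [602.  -44.2  -1.2] [603.1 -44.7   4. ]
pin_tip [230.  22.] 0.71 [8.095e+02 5.080e+01 6.000e-01] [808.7  49.8   4. ]
hinge_gap [339. 246.] 0.9 [ 611.  -221.7   74.1] [ 618.5 -210.5  106. ]
case [298. 276.] 0.64 [ 670.6 -109.2  381.9] [ 521.4 -216.9    0. ]
```

View pics/w1.png

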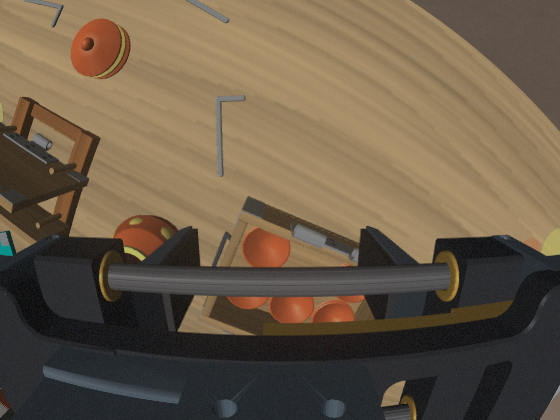

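The wrist view shows the pin from bend (219,98) to tip (220,176), and the hinge at (330,240), partly hidden behind the gripper. The tool is already aligned with the pin, so I'm going down to grip it.

Request:
arm_command(
  motion=[
    {"offset": [0.0356, -0.042, 0], "spin": 0},
    {"offset": [0.0356, -0.042, 0], "spin": 0},
    {"offset": [0, 0, 0.06], "spin": 0},
    {"offset": [0, 0, 0.06], "spin": 0},
    {"offset": [0, 0, 0.06], "spin": 0},
  ],
  jaw=0.05,
)

```text
time_s: 3.72
ee_pos: [662.2, -13.1, 119.9]
ee_rot: [180.0, -0.1, 28.2]
force: [1.3, -0.3, -0.4]
gripper_width: 50.2
gripper_force: 0.0
```

```bash
python3 - <<'E'
from h import *
st=env.state();print(st['ee_pos'],st['ee_rot'],st['time_s'])
im,d=env.grab_frame('wrist');cv2.imwrite('pics/w2.png',im);np.save('pics/w2.npy',d)
for n in('pin','pin_tip'):
    for q in env.pinpoint('wrist',n)[:3]:
        p=q['location'];w=world('wrist',p,z=4,st=st);print(n,np.round(p),round(q['score'],2),np.round(w,1),np.round(tool(st,w),1))
E
```

```text
[662.20785019 -13.08789012 119.92654991] [ 1.79955707e+02 -6.50260301e-02  2.82294927e+01] 3.725
pin_tip [278. 281.] 0.87 [602.8 -43.6   4. ] [-66.9  -1.2 115.8]
pin_tip [294.  28.] 0.81 [808.4  50.7   4. ] [158.9  12.9 116.1]
```

View pics/w2.png

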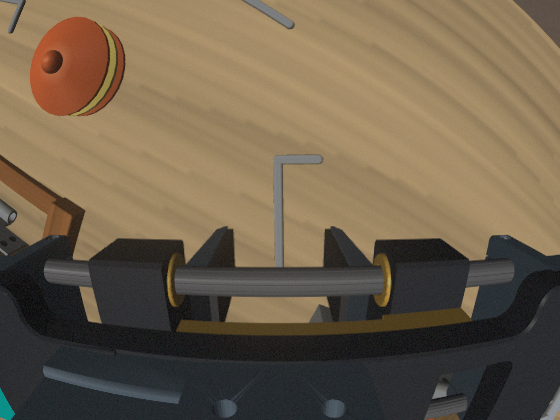

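The pin is vertical and centred between the fingers, with its bend at (279,160). I'm descending and gripping.

Request:
arm_command(
  motion=[
    {"offset": [0, 0, 0.05], "spin": 0},
    {"offset": [0, 0, 0.04], "spin": 0},
    {"offset": [0, 0, 0.014], "spin": 0},
    {"offset": [0, 0, 0], "spin": 0},
  ],
)

```text
time_s: 4.38
ee_pos: [663.8, -13.1, 18.9]
ee_rot: [179.9, -0.1, 28.3]
force: [-0.3, -0.4, -0.2]
gripper_width: 49.9
gripper_force: 0.0
```

Request:
arm_command(
  motion=[
    {"offset": [0, 0, 0], "spin": 0},
    {"offset": [0, 0, 0], "spin": 0},
    {"offset": [0, 0, 0], "spin": 0},
    {"offset": [0, 0, 0], "spin": 0},
    {"offset": [0, 0, 0], "spin": 0},
  ],
  jaw=0.0,
  newtons=30,
)

```text
time_s: 5.0
ee_pos: [662.4, -12.8, 17.3]
ee_rot: [180.0, -0.0, 28.3]
force: [-0.6, 0.1, 1.4]
gripper_width: 7.2
gripper_force: 30.0
```

```bash
python3 - <<'E'
from h import *
st=env.state();print(st['ee_pos'],st['ee_rot'],st['gripper_width'],st['gripper_force'])
st0=dict(ee_pos=np.array([662.2,-13.09,119.93]),ee_rot=[180,-0.065,28.23])
for p in((279,160),(279.5,230),(322,160)): print(tool(st0,world('wrist',p,z=4,st=st0)).round(1))
# hinge from top/scene depth near knuckles
for c,box in(('top',(385,170,440,195)),('scene',(60,245,135,285))):
    d=np.load(f'pics/{c}0.npy');im=cv2.imread(f'pics/{c}0.png')
    x0,y0,x1,y1=box
    cv2.imwrite(f'pics/{c}_crop.png',cv2.resize(im[y0:y1,x0:x1],None,fx=10,fy=10,interpolation=cv2.INTER_CUBIC))
    P=[]
    for v in range(y0,y1):
        for u in range(x0,x1):
            w=world(c,(u,v),depth=d)
            if 92<w[2]<125: P.append((u,v,*w))
    P=np.array(P);print(c,len(P));print(P.round(0)[::max(1,len(P)//15)] if len(P) else '')
E
```

```text
[662.41406849 -12.82323191  17.3426676 ] [ 1.79991455e+02 -6.38118481e-03  2.82899426e+01] 7.233292159960991 29.998879730701447
[4.45e+01 1.00e-01 1.16e+02]
[-16.8   0.6 115.9]
[ 44.8  36.4 116. ]
top 154
[[ 426.  175.  635. -264.  103.]
 [ 425.  176.  630. -258.  111.]
 [ 421.  177.  625. -244.  115.]
 [ 395.  178.  622. -161.  113.]
 [ 416.  178.  627. -234.   97.]
 [ 426.  178.  622. -260.  113.]
 [ 400.  179.  618. -176.  117.]
 [ 420.  179.  620. -242.  111.]
 [ 394.  180.  614. -156.  118.]
 [ 404.  180.  616. -190.  112.]
 [ 425.  180.  617. -259.  108.]
 [ 399.  181.  613. -174.  112.]
 [ 420.  181.  615. -244.  104.]
 [ 395.  182.  609. -161.  112.]
 [ 418.  182.  614. -241.   93.]
 [ 401.  183.  610. -185.   95.]]Traceback (most recent call last):
  File "<stdin>", line 13, in <module>
  File "h.py", line 5, in world
    m=env.camera_model(cam); u,v=px
ValueError: time passes only in moves, steps and waits
```

The pin is held: width 7.2 mm, bend at tool x +44.5, so the tip is at about -66. Next I lift it, turn it along the hinge axis, and look at the hinge from above.

Request:
arm_command(
  motion=[
    {"offset": [0, 0, -0.061], "spin": 0},
    {"offset": [0, 0, -0.061], "spin": -0.166},
    {"offset": [0, 0, -0.061], "spin": -0.166},
    {"offset": [0, 0, 0], "spin": -0.166},
    {"offset": [0, 0, 0], "spin": -0.166},
  ],
)

```text
time_s: 5.62
ee_pos: [662.5, -12.8, 201.2]
ee_rot: [179.9, -0.0, 66.6]
force: [-0.6, -0.4, -1.5]
gripper_width: 7.0
gripper_force: 30.0
```

Request:
arm_command(
  motion=[
    {"offset": [0, 0, 0], "spin": -0.166},
    {"offset": [0, 0, 0], "spin": -0.166},
    {"offset": [0, 0, 0], "spin": -0.168},
    {"offset": [-0.05, -0.0101, 0], "spin": 0},
    {"offset": [-0.05, -0.0101, 0], "spin": 0},
  ],
)

```text
time_s: 6.25
ee_pos: [650.7, -114.7, 199.8]
ee_rot: [-180.0, 0.0, 95.1]
force: [-0.8, 0.2, -0.1]
gripper_width: 7.1
gripper_force: 30.0
```

Request:
arm_command(
  motion=[
    {"offset": [-0.05, -0.0101, 0], "spin": 0},
    {"offset": [-0.05, -0.0101, 0], "spin": 0},
    {"offset": [-0.05, -0.0101, 0], "spin": 0},
    {"offset": [-0.05, -0.0101, 0], "spin": 0},
    {"offset": [0, 0, 0], "spin": 0},
  ],
)

```text
time_s: 6.88
ee_pos: [626.9, -320.7, 199.3]
ee_rot: [-179.9, 0.0, 94.7]
force: [-0.2, 0.1, -0.8]
gripper_width: 6.9
gripper_force: 30.0
```

```bash
python3 - <<'E'
import re
s=open('h.py').read()
s=s.replace("def world(","_M={}\ndef model(c):\n    if c not in _M:_M[c]=env.camera_model(c)\n    return _M[c]\ndef world(",1).replace("m=env.camera_model(cam)","m=model(cam)")
open('h.py','w').write(s)
E
python3 - <<'E'
from h import *
st=env.state();print(st['ee_pos'],st['ee_rot'],st['gripper_width'])
im,d=env.grab_frame('wrist');cv2.imwrite('pics/w3.png',im);np.save('pics/w3.npy',d)
import pickle;pickle.dump(st,open('pics/w3.pkl','wb'))
for n,z in(('hinge_gap',106),):
    for q in env.pinpoint('wrist',n)[:3]:
        p=q['location'];w=world('wrist',p,z=z,st=st);print(n,np.round(p),round(q['score'],2),np.round(w,1),np.round(tool(st,w),1))
cv2.imwrite('pics/w3c.png',cv2.resize(im[60:240,180:420],None,fx=3.2,fy=3.2,interpolation=cv2.INTER_CUBIC))
E
```

```text
[ 626.90601893 -320.71166409  199.27347541] [-1.79941043e+02  3.88169439e-02  9.47164933e+01] 6.88740841538548
hinge_gap [279.  78.] 0.76 [ 617.6 -211.3  106. ] [ 1.098e+02 -1.000e-01  9.320e+01]
```

View pics/w3c.png

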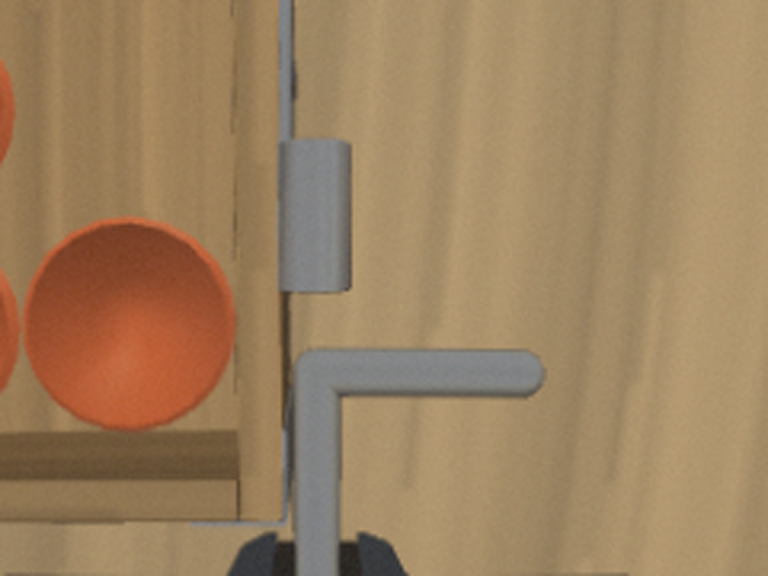

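The crop shows the right-hand knuckle, at crop (315,138–292), nearly in line with the pin's long leg at crop x 318. I'll fit the axis through both knuckles.

```bash
python3 - <<'E'
from h import *
import pickle
st=pickle.load(open('pics/w3.pkl','rb'));d=np.load('pics/w3.npy');im=cv2.imread('pics/w3.png')
prev=None;pts=[]
for v in range(0,160):
    U=[u for u in range(255,305) if d[v,u]>0 and 100<world('wrist',(u,v),depth=d,st=st)[2]<125]
    if len(U)<8: 
        print(v,len(U),end='; ');continue
    c=(min(U)+max(U))/2
    w=world('wrist',(c,v),z=106,st=st);t=tool(st,w);top=max(world('wrist',(u,v),depth=d,st=st)[2] for u in U)
    pts.append((v,min(U),max(U),*t[:2],top))
pts=np.array(pts);print();print(pts[::4].round(1))
k=np.polyfit(pts[:,3],pts[:,4],1);print('y=',k,'angle deg',np.degrees(np.arctan(k[0])))
E
```

```text
0 0; 1 0; 2 0; 3 0; 4 0; 5 0; 6 0; 7 2; 56 0; 57 0; 58 0; 59 0; 60 0; 61 0; 62 0; 63 0; 64 0; 65 0; 66 0; 67 0; 68 0; 69 0; 70 0; 71 0; 72 0; 73 0; 74 0; 75 0; 76 0; 77 0; 78 0; 79 0; 80 0; 81 0; 82 0; 83 0; 84 0; 85 0; 86 0; 87 0; 88 0; 89 0; 90 0; 91 0; 92 0; 93 0; 94 0; 95 0; 96 0; 97 0; 98 0; 99 0; 100 0; 101 0; 102 0; 103 0; 151 0; 152 0; 153 0; 154 0; 155 0; 156 0; 157 0; 158 0; 159 0; 
[[  8.  272.  283.  168.6  -1.  115.6]
 [ 12.  266.  288.  165.   -1.4 115.1]
 [ 16.  266.  288.  161.5  -1.4 115.9]
 [ 20.  267.  288.  158.   -1.  115.6]
 [ 24.  267.  288.  154.6  -1.  115.9]
 [ 28.  267.  288.  151.1  -1.  116.4]
 [ 32.  267.  288.  147.7  -1.  115.1]
 [ 36.  267.  288.  144.4  -1.  115.5]
 [ 40.  266.  288.  141.   -1.4 115.1]
 [ 44.  266.  288.  137.7  -1.4 115.6]
 [ 48.  266.  288.  134.4  -1.4 115.6]
 [ 52.  266.  288.  131.1  -1.4 112. ]
 [104.  267.  289.   89.9  -0.6 115.6]
 [108.  267.  289.   86.8  -0.6 115.2]
 [112.  267.  289.   83.7  -0.6 116. ]
 [116.  267.  289.   80.6  -0.6 115.4]
 [120.  266.  289.   77.5  -1.  115.2]
 [124.  266.  289.   74.4  -1.  114.7]
 [128.  266.  289.   71.4  -1.  115.5]
 [132.  266.  289.   68.3  -1.  115.1]
 [136.  266.  289.   65.2  -1.  115.2]
 [140.  266.  289.   62.1  -1.  114.9]
 [144.  267.  289.   59.1  -0.6 115.9]
 [148.  267.  289.   56.   -0.6 115.4]]
y= [-0.00435638 -0.5397923 ] angle deg -0.24960060777512727
```

```bash
python3 - <<'E'
from h import *
import pickle
st=pickle.load(open('pics/w3.pkl','rb'));im=cv2.imread('pics/w3.png');d=np.load('pics/w3.npy')
T=R.from_euler('xyz',st['ee_rot'],degrees=True).as_matrix()
for v in range(165,250,6):
    U=[u for u in range(255,305) if 165<world('wrist',(u,v),depth=d,st=st)[2]<215]
    if U: c=(min(U)+max(U))/2;print(v,min(U),max(U),tool(st,world('wrist',(c,v),z=st['ee_pos'][2]-13.3,st=st)).round(2)[:2])
a=np.array([110.3,-.54-.00436*110.3,0])
g=T@a+st['ee_pos'];g[2]=106;print('gap',g)
s=env.state();print(s['ee_pos'],s['ee_rot'])
E
```

```text
171 274 304 [47.78  5.39]
177 271 304 [44.58  4.62]
183 271 304 [41.37  4.63]
189 271 285 [38.14 -0.4 ]
195 271 285 [34.89 -0.4 ]
201 271 285 [31.61 -0.4 ]
207 272 285 [28.31 -0.13]
213 272 285 [24.98 -0.13]
219 272 285 [21.62 -0.13]
225 272 285 [18.23 -0.13]
231 255 302 [14.79 -0.13]
237 255 304 [11.32  0.42]
243 255 302 [ 7.81 -0.13]
249 271 286 [ 4.24 -0.13]
gap [ 616.81910888 -210.86913558  106.        ]
[ 627.72950254 -316.97386618  199.58572212] [-1.79963542e+02 -6.94688916e-02  9.49192427e+01]
```

```bash
cat >> h.py <<'E'
def hinge(st,d):
    pts=[]
    for v in range(0,200):
        U=[u for u in range(255,305) if d[v,u]>0 and 100<world('wrist',(u,v),depth=d,st=st)[2]<125]
        if len(U)>16: pts.append(tool(st,world('wrist',((min(U)+max(U))/2,v),z=106,st=st))[:2])
    return np.array(pts)
E
python3 - <<'E'
from h import *
for i in range(2):
    st=env.state();im,d=env.grab_frame('wrist');print(st['ee_pos'].round(2),st['ee_rot'].round(2))
    P=hinge(st,d);k=np.polyfit(P[:,0],P[:,1],1);x=np.sort(P[:,0]);j=np.argmax(np.diff(x))
    print(k,x[0],x[j],x[j+1],x[-1])
    T=R.from_euler('xyz',st['ee_rot'],degrees=True).as_matrix()
    m=(x[j]+x[j+1])/2;print('gap',T@[m,np.polyval(k,m)+.2,0]+st['ee_pos'],'axis yaw',st['ee_rot'][2]-np.degrees(k[0]))
E
```

```text
[ 627.73 -316.97  199.59] [-1.7996e+02 -7.0000e-02  9.4920e+01]
[-1.24168076e-04 -1.82080391e+00] 50.54001109366101 86.0527235358052 125.54188574801498 163.50106968615336
gap [ 617.02930591 -211.70645194  199.71503686] axis yaw 94.92635699466693
[ 628.   -316.15  199.81] [-1.7997e+02 -6.0000e-02  9.4990e+01]
[ 1.61062809e-03 -2.16489017e+00] 49.74947081150398 85.29291656900068 124.77788056908136 162.6930296899997
gap [ 617.0653817  -211.66785272  199.91997558] axis yaw 94.90089958435297
```

Request:
arm_command(
  motion=[
    {"offset": [0.05, 0, 0], "spin": 0},
    {"offset": [0.05, 0, 0], "spin": 0},
    {"offset": [0.05, 0, 0], "spin": 0},
    {"offset": [0.05, 0, 0], "spin": 0},
    {"offset": [0.049, -0.0016, 0], "spin": 0},
  ],
)

```text
time_s: 7.7
ee_pos: [604.4, -65.7, 200.5]
ee_rot: [180.0, -0.0, 95.1]
force: [-0.1, 0.2, -1.4]
gripper_width: 7.1
gripper_force: 30.0
```

Request:
arm_command(
  motion=[
    {"offset": [0, 0, 0.04], "spin": 0},
    {"offset": [0, 0, 0.04], "spin": 0},
    {"offset": [0, 0, 0], "spin": 0},
    {"offset": [0, 0, 0], "spin": 0},
    {"offset": [0, 0, 0], "spin": 0},
  ],
)

```text
time_s: 8.32
ee_pos: [606.1, -69.1, 122.3]
ee_rot: [179.8, 0.0, 95.0]
force: [0.1, 0.3, 0.2]
gripper_width: 6.8
gripper_force: 30.0
```

```bash
python3 - <<'E'
from h import *
st=env.state();p=st['ee_pos'];print(p,st['ee_rot'],st['force'])
im,d=env.grab_frame('scene');cv2.imwrite('pics/s1.png',im)
cv2.imwrite('pics/s1c.png',cv2.resize(im[225:315,60:220],None,fx=5,fy=5,interpolation=cv2.INTER_CUBIC))
print([(q['location'],q['score']) for n in('pin_tip','pin','hinge_gap') for q in env.pinpoint('scene',n)[:3]])
a=np.array([np.cos(np.radians(94.92)),np.sin(np.radians(94.92))]);e=p[:2]-np.array([617.05,-211.5])
print('along',e@a,'lateral(+x side)',e@[a[1],-a[0]])
E
```

```text
[606.12347711 -69.05556142 122.27851886] [1.79777965e+02 4.97546634e-02 9.49919173e+01] [0.07542647 0.26002038 0.2004272 ]
[([397.6, 288.3], 0.79), ([160.4, 246.7], 0.69), ([108.5, 260.1], 0.66), ([368.5, 296.8], 0.75), ([255.6, 340.7], 0.7), ([159.6, 243.6], 0.67), ([96.2, 258.4], 0.72)]
along 142.85670060875944 lateral(+x side) 1.330442455873902
```

View pics/s1c.png

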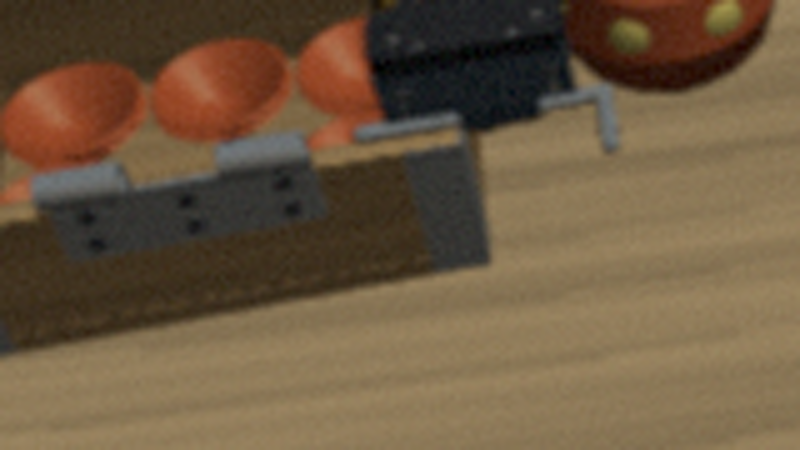

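The scene crop shows the pin tip at (358,134), about 21 mm short of the left knuckle's outer end at (308,150) and slightly high. That agrees with the pose readout, so I'm correcting it.

Request:
arm_command(
  motion=[
    {"offset": [0, -0.0013, 0.0025], "spin": 0},
    {"offset": [0, 0, 0], "spin": 0},
    {"offset": [0, 0, 0], "spin": 0},
  ],
)

```text
time_s: 8.9
ee_pos: [603.5, -69.2, 117.6]
ee_rot: [-180.0, 0.0, 95.0]
force: [0.3, 0.0, -1.2]
gripper_width: 7.0
gripper_force: 30.0
```

```bash
cat >> h.py <<'E'
def rel(G=(617.05,-211.5),yaw=94.92):
    st=env.state();p=st['ee_pos'];a=np.array([np.cos(np.radians(yaw)),np.sin(np.radians(yaw))]);e=p[:2]-np.array(G)
    print('t',st['time_s'],'along',round(e@a,2),'lat+x',round(e@[a[1],-a[0]],2),'z',p[2].round(2),'rot',st['ee_rot'].round(2),'F',st['force'].round(1))
E
python3 - <<'E'
from h import *
rel(); env.grab_frame('top'); rel(); env.grab_frame('top'); rel(); 
E
```

```text
t 8.9 along 142.91 lat+x -1.31 z 117.58 rot [-179.99    0.     94.98] F [ 0.3  0.  -1.2]
t 8.95 along 142.93 lat+x -1.26 z 117.6 rot [-1.800e+02  1.000e-02  9.498e+01] F [-0.3  0.5 -1.1]
t 9.0 along 142.94 lat+x -1.24 z 117.61 rot [-180.      0.     94.98] F [ 0.2 -0.6 -1.5]
```

Request:
arm_command(
  motion=[
    {"offset": [0, 0.0012, -0.0017], "spin": 0},
    {"offset": [0, 0, 0], "spin": 0},
    {"offset": [0, 0, 0], "spin": 0},
    {"offset": [0, 0, 0], "spin": 0},
    {"offset": [0, 0, 0], "spin": 0},
  ],
)

```text
time_s: 9.62
ee_pos: [604.7, -69.0, 119.3]
ee_rot: [-180.0, 0.0, 95.0]
force: [0.1, -0.4, -0.8]
gripper_width: 6.9
gripper_force: 30.0
```

```bash
python3 - <<'E'
from h import *
rel(); env.grab_frame('wrist'); rel()
E
```

```text
t 9.625 along 143.0 lat+x -0.08 z 119.3 rot [-180.      0.     94.99] F [ 0.1 -0.4 -0.8]
t 9.675 along 142.98 lat+x -0.08 z 119.3 rot [-180.      0.     94.98] F [-0.6 -0.5 -0.6]
```

Request:
arm_command(
  motion=[
    {"offset": [-0.01, 0, 0], "spin": 0},
    {"offset": [-0.008, 0, 0], "spin": 0},
    {"offset": [-0.008, 0, 0], "spin": 0},
    {"offset": [-0.004, 0, 0], "spin": 0},
    {"offset": [0, 0, 0], "spin": 0},
  ],
)

```text
time_s: 10.3
ee_pos: [607.3, -99.3, 119.3]
ee_rot: [-180.0, -0.0, 94.9]
force: [-1.0, 0.2, -0.9]
gripper_width: 7.3
gripper_force: 30.0
```

```bash
python3 - <<'E'
from h import *
rel(); im,d=env.grab_frame('scene');rel()
cv2.imwrite('pics/s2c.png',cv2.resize(im[230:290,60:200],None,fx=5.7,fy=5.7,interpolation=cv2.INTER_CUBIC))
E
```

```text
t 10.3 along 112.6 lat+x -0.09 z 119.32 rot [-180.     -0.     94.95] F [-1.   0.2 -0.9]
t 10.35 along 112.88 lat+x -0.06 z 119.3 rot [-1.800e+02 -1.000e-02  9.497e+01] F [ 0.5 -0.3 -0.1]
```

View pics/s2c.png

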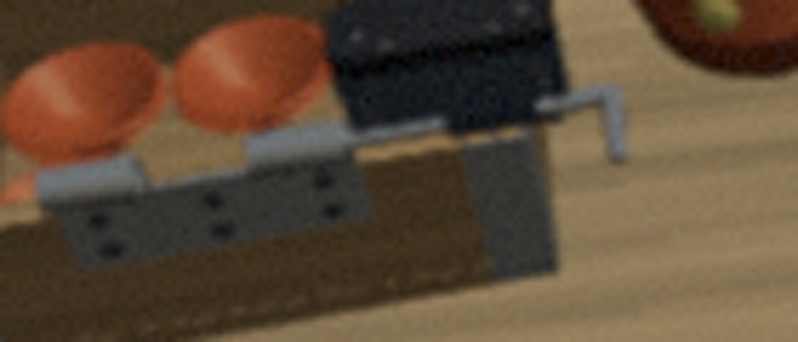

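The pin is in the knuckle mouth (crop (350,140)) with no contact force. I'm pushing it on and then opening.

Request:
arm_command(
  motion=[
    {"offset": [-0.008, 0, 0], "spin": 0},
    {"offset": [-0.008, 0, 0], "spin": 0},
    {"offset": [-0.004, 0, 0], "spin": 0},
    {"offset": [0, 0, 0], "spin": 0},
    {"offset": [0, 0, 0], "spin": 0},
  ],
)

```text
time_s: 10.98
ee_pos: [609.0, -118.8, 119.3]
ee_rot: [-180.0, -0.0, 95.0]
force: [-0.1, -0.2, -0.4]
gripper_width: 7.2
gripper_force: 30.0
```

Request:
arm_command(
  motion=[
    {"offset": [0, 0, 0], "spin": 0},
    {"offset": [0, 0, 0], "spin": 0},
    {"offset": [0, 0, 0], "spin": 0},
    {"offset": [0, 0, 0], "spin": 0},
  ],
  jaw=0.04,
)

```text
time_s: 11.48
ee_pos: [609.1, -118.8, 119.4]
ee_rot: [180.0, 0.0, 95.0]
force: [0.4, 0.8, 0.8]
gripper_width: 39.5
gripper_force: 0.0
```

```bash
python3 - <<'E'
from h import *
rel(); im,d=env.grab_frame('scene')
cv2.imwrite('pics/s3c.png',cv2.resize(im[230:290,60:200],None,fx=5.7,fy=5.7,interpolation=cv2.INTER_CUBIC))
E
```

```text
t 11.475 along 93.04 lat+x 0.03 z 119.39 rot [1.800e+02 1.000e-02 9.499e+01] F [0.4 0.8 0.8]
```

View pics/s3c.png

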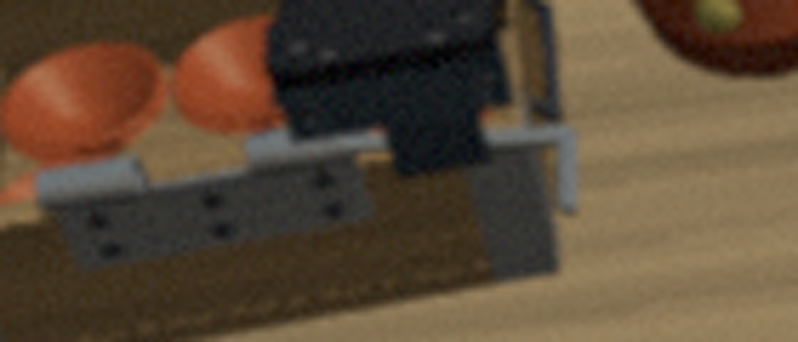

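The pin is released and rests in the left knuckle, with its short leg hanging at crop (568,170) and nothing showing in the gap. Next I retreat upward and go to the rack.

Request:
arm_command(
  motion=[
    {"offset": [0, 0, -0.03], "spin": 0},
    {"offset": [0, 0, -0.06], "spin": 0},
    {"offset": [0, 0, -0.06], "spin": 0},
    {"offset": [0, 0, -0.06], "spin": 0},
    {"offset": [0.052, -0.012, 0], "spin": 0},
  ],
)

```text
time_s: 12.15
ee_pos: [595.4, -70.0, 334.9]
ee_rot: [179.3, 0.2, 94.7]
force: [0.2, 1.3, -0.7]
gripper_width: 40.0
gripper_force: 0.0
```

Request:
arm_command(
  motion=[
    {"offset": [0.052, -0.012, 0], "spin": 0},
    {"offset": [0.052, -0.012, 0], "spin": 0},
    {"offset": [0.052, -0.012, 0], "spin": 0},
    {"offset": [0.052, -0.012, 0], "spin": 0},
    {"offset": [0.052, -0.012, 0], "spin": 0.14},
  ],
)

```text
time_s: 12.78
ee_pos: [509.5, 187.2, 329.5]
ee_rot: [180.0, -0.0, 86.7]
force: [0.9, -0.7, 0.5]
gripper_width: 39.9
gripper_force: 0.0
```

Request:
arm_command(
  motion=[
    {"offset": [0, 0, 0], "spin": 0},
    {"offset": [0, 0, 0], "spin": 0},
    {"offset": [0, 0, 0], "spin": 0},
    {"offset": [0, 0, 0], "spin": 0},
  ],
)

```text
time_s: 13.28
ee_pos: [510.7, 184.6, 329.3]
ee_rot: [180.0, 0.0, 86.9]
force: [-0.9, 0.2, -0.0]
gripper_width: 40.3
gripper_force: 0.0
```

```bash
python3 - <<'E'
from h import *
import pickle
st=env.state();print(st['ee_pos'],st['ee_rot'],st['time_s'])
im,d=env.grab_frame('wrist');cv2.imwrite('pics/w4.png',im);np.save('pics/w4.npy',d);pickle.dump(st,open('pics/w4.pkl','wb'))
for n,z in(('lid_edge',196),('lid',17),('board',26)):
    for q in env.pinpoint('wrist',n)[:3]:
        p=q['location'];w=world('wrist',p,z=z,st=st);print(n,np.round(p),round(q['score'],2),np.round(w,1),np.round(tool(st,w),1))
# lid edge: points with z>180
P=[]
for v in range(0,240):
    U=[u for u in range(180,380) if d[v,u]>0 and 185<world('wrist',(u,v),depth=d,st=st)[2]<215]
    if len(U)>3:
        c=(min(U)+max(U))/2;w=world('wrist',(c,v),z=196,st=st);P.append((v,min(U),max(U),*tool(st,w)[:2]))
P=np.array(P);print(P[::8].round(1));k=np.polyfit(P[:,3],P[:,4],1);print(k,st['ee_rot'][2]-np.degrees(np.arctan(k[0])))
E
```

```text
[510.66982179 184.60642874 329.28730697] [1.79998263e+02 1.49779697e-02 8.68662865e+01] 13.275
lid_edge [49. 92.] 0.9 [274.8 323.6 196. ] [ 126.  -243.1  133.2]
lid_edge [273. 124.] 0.79 [509.5 259.8 196. ] [ 75.1  -5.3 133.3]
lid [287. 127.] 0.81 [526.  259.5  17. ] [ 75.7  11.2 312.3]
lid [ 98. 167.] 0.75 [220.  225.5  17. ] [  25.  -292.4  312.3]
board [223. 138.] 0.57 [434.5 249.2  26. ] [ 60.4 -79.6 303.3]
[[  1.  265.  274.  192.   -8.4]
 [  9.  261.  274.  183.7 -10.2]
 [ 17.  261.  275.  175.5  -9.7]
 [ 25.  261.  275.  167.4  -9.7]
 [ 33.  262.  275.  159.5  -9.2]
 [ 41.  262.  275.  151.7  -9.2]
 [ 49.  263.  276.  144.   -8.3]
 [ 57.  263.  276.  136.5  -8.2]
 [ 65.  263.  275.  129.   -8.7]
 [ 73.  263.  276.  121.5  -8.2]
 [ 81.  264.  276.  114.2  -7.8]
 [ 89.  264.  277.  106.9  -7.3]
 [ 97.  265.  277.   99.7  -6.9]
 [105.  265.  277.   92.4  -6.9]
 [113.  266.  278.   85.3  -6. ]
 [121.  266.  278.   78.1  -6. ]
 [129.  266.  278.   71.   -6. ]
 [137.  266.  279.   63.8  -5.6]
 [145.  267.  279.   56.7  -5.2]
 [153.  267.  280.   49.5  -4.7]
 [161.  267.  280.   42.3  -4.7]
 [169.  268.  280.   35.1  -4.3]
 [177.  268.  281.   27.9  -3.9]
 [185.  269.  281.   20.5  -3.4]
 [193.  269.  281.   13.2  -3.5]
 [201.  269.  283.    5.7  -2.6]
 [209.  270.  283.   -1.8  -2.1]
 [217.  270.  283.   -9.4  -2.1]
 [225.  271.  283.  -17.1  -1.7]
 [233.  271.  284.  -24.9  -1.2]]
[-0.04255172 -2.61941976] 89.30285046471467
```

View pics/w4.png

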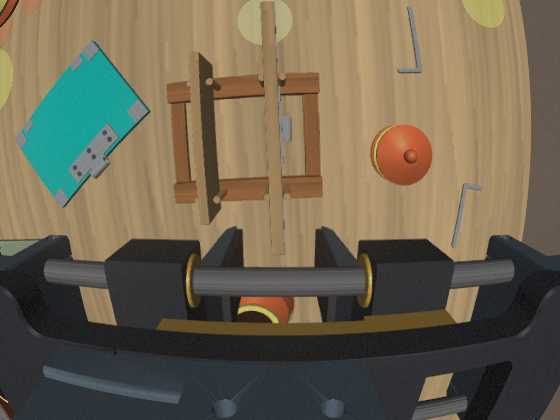

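The wrist view shows the lid's upper edge from (268,2) to (279,253), with its knuckle at (286,127), and the board in the other slot at (205,140). Next I move over the middle of the edge, descend and grip.

Request:
arm_command(
  motion=[
    {"offset": [0.0375, -0.0028, 0], "spin": 0},
    {"offset": [0.0375, -0.0028, 0], "spin": -0.0426},
    {"offset": [0, 0, 0.02], "spin": 0},
    {"offset": [0, 0, 0.035], "spin": 0},
    {"offset": [0, 0, 0.035], "spin": 0},
  ],
)

```text
time_s: 14.1
ee_pos: [508.7, 261.0, 238.5]
ee_rot: [180.0, -0.0, 89.4]
force: [0.8, 0.3, 0.7]
gripper_width: 39.8
gripper_force: 0.0
```

Request:
arm_command(
  motion=[
    {"offset": [0, 0, 0.025], "spin": 0},
    {"offset": [0, 0, 0.018], "spin": 0},
    {"offset": [0, 0, 0.01], "spin": 0},
    {"offset": [0, 0, 0], "spin": 0},
    {"offset": [0, 0, 0], "spin": 0},
  ],
)

```text
time_s: 14.72
ee_pos: [509.1, 261.1, 187.2]
ee_rot: [179.9, -0.0, 89.4]
force: [-0.4, 0.1, -0.2]
gripper_width: 40.0
gripper_force: 0.0
```

Request:
arm_command(
  motion=[
    {"offset": [0, 0, 0], "spin": 0},
    {"offset": [0, 0, 0], "spin": 0},
    {"offset": [0, 0, 0], "spin": 0},
    {"offset": [0, 0, 0], "spin": 0},
    {"offset": [0, 0, 0], "spin": 0},
  ],
  jaw=0.0,
  newtons=40,
)

```text
time_s: 15.35
ee_pos: [508.8, 261.0, 186.6]
ee_rot: [180.0, -0.0, 89.4]
force: [-0.1, -1.0, 1.7]
gripper_width: 12.0
gripper_force: 40.0
```

```bash
python3 - <<'E'
from h import *
st=env.state();print(st['ee_pos'],st['ee_rot'],st['time_s'],st['force'],st['gripper_width'])
im,d=env.grab_frame('wrist');cv2.imwrite('pics/w5.png',im);np.save('pics/w5.npy',d)
print(env.pinpoint('wrist','lid')[:2],env.pinpoint('wrist','lid_edge')[:2])
E
```

```text
[508.81052841 260.9592281  186.58531631] [ 1.79963697e+02 -7.37299614e-03  8.94033633e+01] 15.35 [-0.133836   -0.96219073  1.6931033 ] 11.99062163184737
[{'location': [51.0, 231.4], 'score': 0.97}, {'location': [293.7, 202.0], 'score': 0.63}] [{'location': [278.1, 275.5], 'score': 0.86}]
```

The lid is held (width 12.0 mm). I'm lifting it clear of the dowels and carrying it over the pot at height.

Request:
arm_command(
  motion=[
    {"offset": [0, 0, -0.01], "spin": 0},
    {"offset": [0, 0, -0.03], "spin": 0},
    {"offset": [0, 0, -0.04], "spin": 0},
    {"offset": [0, 0, -0.04], "spin": 0},
    {"offset": [0, 0, -0.03], "spin": 0},
  ],
)

```text
time_s: 16.12
ee_pos: [508.3, 260.9, 337.8]
ee_rot: [-180.0, -0.0, 89.4]
force: [-0.1, 0.6, -4.3]
gripper_width: 12.0
gripper_force: 40.0
```

Request:
arm_command(
  motion=[
    {"offset": [-0.01, 0.002, 0], "spin": 0},
    {"offset": [-0.025, 0.005, 0], "spin": 0},
    {"offset": [-0.04, 0.0083, 0], "spin": 0},
    {"offset": [-0.045, 0.0094, 0], "spin": 0},
    {"offset": [-0.045, 0.0094, 0], "spin": 0},
  ],
)

```text
time_s: 16.75
ee_pos: [540.0, 93.5, 333.8]
ee_rot: [-179.7, 0.1, 89.4]
force: [0.4, -0.5, -4.2]
gripper_width: 11.5
gripper_force: 40.0
```

Request:
arm_command(
  motion=[
    {"offset": [-0.045, 0.0094, 0], "spin": 0},
    {"offset": [-0.045, 0.0094, 0], "spin": 0},
    {"offset": [-0.045, 0.0094, 0], "spin": 0},
    {"offset": [-0.045, 0.0094, 0], "spin": 0},
    {"offset": [-0.045, 0.0094, 0], "spin": 0},
  ],
)

```text
time_s: 17.38
ee_pos: [584.5, -131.8, 333.7]
ee_rot: [-179.7, -0.0, 89.4]
force: [-0.8, -0.8, -3.9]
gripper_width: 11.7
gripper_force: 40.0
```

Request:
arm_command(
  motion=[
    {"offset": [-0.04, 0.0083, 0], "spin": 0},
    {"offset": [-0.028, 0.0057, 0], "spin": 0},
    {"offset": [-0.0148, 0.0027, 0], "spin": -0.03},
    {"offset": [0, 0, 0], "spin": -0.04},
    {"offset": [0, 0, 0], "spin": -0.026},
  ],
)

```text
time_s: 18.0
ee_pos: [600.4, -213.4, 333.8]
ee_rot: [-179.7, -0.1, 94.9]
force: [0.5, -0.2, -3.9]
gripper_width: 11.9
gripper_force: 40.0
```

Request:
arm_command(
  motion=[
    {"offset": [0, 0, 0.01], "spin": 0},
    {"offset": [0, 0, 0.012], "spin": 0},
    {"offset": [0, 0, 0], "spin": 0},
    {"offset": [0, 0, 0], "spin": 0},
    {"offset": [0, 0, 0], "spin": 0},
  ],
)

```text
time_s: 18.62
ee_pos: [601.7, -212.9, 314.9]
ee_rot: [179.9, 0.0, 94.9]
force: [0.3, -0.3, -3.6]
gripper_width: 12.2
gripper_force: 40.0
```

```bash
python3 - <<'E'
from h import *
import pickle
rel();st=env.state()
im,d=env.grab_frame('wrist');cv2.imwrite('pics/w6.png',im);np.save('pics/w6.npy',d);pickle.dump(st,open('pics/w6.pkl','wb'))
for n,z in(('lid',st['ee_pos'][2]-169.6),('hinge_gap',106)):
    for q in env.pinpoint('wrist',n)[:2]: print(n,q['location'],round(q['score'],2),tool(st,world('wrist',q['location'],z=z,st=st)).round(1))
im2,d2=env.grab_frame('scene');np.save('pics/s4.npy',d2);cv2.imwrite('pics/s4.png',im2)
for n in('lid','hinge_gap','lid_edge'): print(n,[(q['location'],round(q['score'],2)) for q in env.pinpoint('scene',n)[:3]])
a=cv2.resize(im[60:260,230:350],None,fx=3,fy=3,interpolation=cv2.INTER_CUBIC)
b=cv2.resize(im2[140:290,50:150],None,fx=4,fy=4,interpolation=cv2.INTER_CUBIC)
cv2.imwrite('pics/c4.png',np.hstack([a,b[:600]]))
E
```

```text
t 18.625 along -0.07 lat+x -15.4 z 314.85 rot [1.7995e+02 3.0000e-02 9.4910e+01] F [ 0.3 -0.3 -3.6]
lid [294.2, 201.6] 0.7 [ -2.7  15.8 169.6]
lid [225.5, 174.0] 0.52 [ 26.2 -54.3 169.5]
lid [([88.1, 248.0], 0.92), ([444.2, 205.0], 0.79), ([264.3, 171.8], 0.59)]
hinge_gap [([94.5, 259.1], 0.66)]
lid_edge [([378.1, 213.9], 0.92), ([64.7, 173.4], 0.68), ([303.0, 154.2], 0.65)]
```

View pics/c4.png

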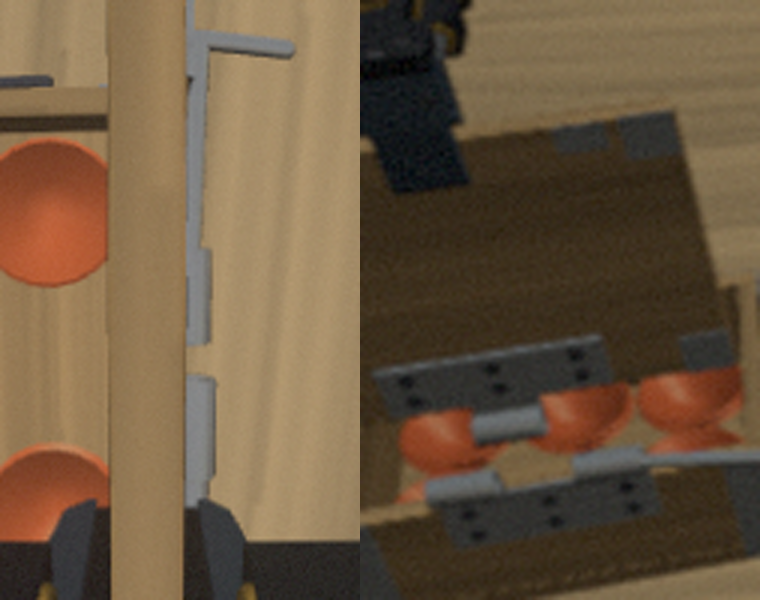

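The left part of the crop shows the case's left knuckle ending at (200,345) with the pin in it, and the lid's knuckle starting at (200,378). The right part shows the lid's knuckle at (508,425), above the gap between (611,462) and (465,488).

```bash
python3 - <<'E'
from h import *
import pickle
st=pickle.load(open('pics/w6.pkl','rb'));im=cv2.imread('pics/w6.png')
def t(c,r,z): return tool(st,world('wrist',(230+c/3-.33,60+r/3-.33),z=z,st=st)).round(2)[:2]
zl=st['ee_pos'][2]-169.6
print('lid knuckle far end',[t(200,377,z) for z in(zl,zl+8)],'outer edge',[t(c,440,zl) for c in(214,215.5)])
print('case knuckle inner end',[t(200,345,z) for z in(106,114)],'outer edge',[t(c,300,106) for c in(209.5,211)],'outer end',t(200,248,110))
print('lid edge sides near knuckle', [t(c,400,st['ee_pos'][2]+9.4) for c in(110,186)],[t(c,20,st['ee_pos'][2]+9.4) for c in(106,187)])
g=cv2.cvtColor(im,cv2.COLOR_BGR2GRAY)
for v in(165,170,195,205,215): print(v,g[v,285:310])
s=st; print('predicted gap in tool',tool(st,[617.05,-211.5,106]).round(2))
E
```

```text
lid knuckle far end [array([14.28, 17.85]), array([15.61, 17.42])] outer edge [array([-7.67, 22.94]), array([-7.67, 23.46])]
case knuckle inner end [array([20.07, 19.87]), array([21.13, 19.44])] outer edge [array([37.19, 23.3 ]), array([37.19, 23.86])] outer end [56.88 19.38]
lid edge sides near knuckle [array([40.28, -5.73]), array([40.28,  5.97])] [array([98.52, -6.16]), array([98.52,  5.94])]
165 [124 125 128 127 126 121 114 104 131 135 131 131 130 111 103 123 149 150
 154 152 148 144 144 147 145]
170 [125 126 125 126 126 121 113 128 133 133 130 133 128 111  97 122 151 150
 150 149 148 146 147 141 145]
195 [123 123 121 120 115 114  98 126 133 136 133 132 133 132 124 117  97 144
 146 146 147 145 144 145 142]
205 [124 123 123 123 119 115  93 125 131 133 133 136 130 130 120 111  96 142
 142 144 145 142 148 147 148]
215 [123 122 122 123 117 115  91 127 129 133 131 135 132 127 114 105  87 140
 144 146 144 145 144 147 147]
predicted gap in tool [1.8000e-01 1.5200e+01 2.0887e+02]
```

The lid needs about +3 mm along the hinge and +0.45 mm fore-aft. I'll correct that, lower it to just above the knuckles and check again.

Request:
arm_command(
  motion=[
    {"offset": [0.003, 0.00045, 0.008], "spin": 0},
    {"offset": [0, 0, 0.008], "spin": 0},
    {"offset": [0, 0, 0.003], "spin": 0},
    {"offset": [0, 0, 0], "spin": 0},
    {"offset": [0, 0, 0], "spin": 0},
  ],
)

```text
time_s: 19.6
ee_pos: [601.8, -209.9, 295.6]
ee_rot: [180.0, 0.0, 94.9]
force: [-0.0, -0.4, -4.5]
gripper_width: 11.4
gripper_force: 40.0
```

Request:
arm_command(
  motion=[
    {"offset": [0, 0, 0], "spin": 0},
    {"offset": [0, 0, 0], "spin": 0},
  ],
)

```text
time_s: 19.85
ee_pos: [601.7, -209.9, 295.6]
ee_rot: [180.0, 0.0, 94.9]
force: [0.6, -0.1, -3.6]
gripper_width: 11.3
gripper_force: 40.0
```

```bash
python3 - <<'E'
from h import *
import pickle
rel();st=env.state()
im,d=env.grab_frame('wrist');cv2.imwrite('pics/w7.png',im);pickle.dump(st,open('pics/w7.pkl','wb'))
g=cv2.cvtColor(im,cv2.COLOR_BGR2GRAY)
zl=st['ee_pos'][2]-169.6
for v in(150,158,165,170): print(v,g[v,293:307])
for v in(190,195,205,215): print(v,g[v,293:307])
print('rows',[(r,int(g[r,293:299].mean())) for r in range(165,195)])
im2,d2=env.grab_frame('scene')
for n in('lid','hinge_gap'): print(n,[(q['location'],round(q['score'],2)) for q in env.pinpoint('scene',n)[:1]])
b=cv2.resize(im2[140:290,40:180],None,fx=3,fy=3,interpolation=cv2.INTER_CUBIC)
a=cv2.resize(im[100:250,250:340],None,fx=3,fy=3,interpolation=cv2.INTER_CUBIC)
cv2.imwrite('pics/c5.png',np.hstack([a,b]))
E
```

```text
t 19.85 along 2.92 lat+x -15.11 z 295.58 rot [1.7998e+02 1.0000e-02 9.4900e+01] F [ 0.6 -0.1 -3.6]
150 [132 132 134 130 133 130 117 112 115 148 147 151 152 153]
158 [129 132 135 133 134 127 118 106 108 148 149 151 152 151]
165 [128 135 136 132 132 125 116 103 125 149 150 152 150 151]
170 [131 135 132 131 133 127 113 100 120 152 155 155 149 149]
190 [132 132 136 136 136 136 124 117 106 150 151 147 149 148]
195 [134 135 135 135 136 132 125 117 101 150 150 147 150 146]
205 [132 133 132 133 135 130 122 114  99 147 149 147 145 146]
215 [132 133 130 134 135 128 113 107  87 145 148 143 147 144]
rows [(165, 131), (166, 132), (167, 131), (168, 131), (169, 131), (170, 131), (171, 130), (172, 131), (173, 131), (174, 131), (175, 130), (176, 130), (177, 131), (178, 130), (179, 132), (180, 131), (181, 138), (182, 141), (183, 142), (184, 130), (185, 129), (186, 122), (187, 127), (188, 136), (189, 133), (190, 134), (191, 134), (192, 135), (193, 134), (194, 135)]
lid [([91.3, 253.6], 0.98)]
hinge_gap [([94.5, 260.5], 0.62)]
```

View pics/c5.png

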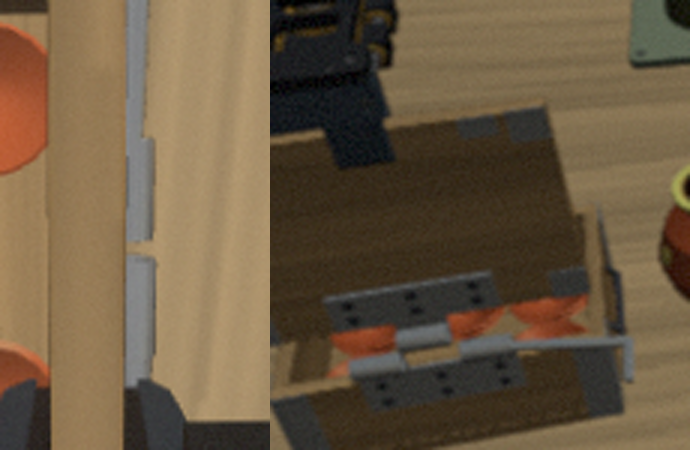

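The crop shows the lid's knuckle (140,255–385) just behind the case's left knuckle (140,138–240), with a small gap between them. In the scene part it sits right over the gap at (425,335).

```bash
python3 - <<'E'
from h import *
import pickle
st=pickle.load(open('pics/w7.pkl','rb'))
t=lambda c,r,z: tool(st,world('wrist',(c,r),z=z,st=st)).round(2)[:2]
zl=st['ee_pos'][2]-169.6
print('case',t(301.1,165,106),t(301.6,152,106),'end',t(296,180.5,106),t(296,180.5,113),'lid',t(301.6,205,zl),t(301.6,192,zl),'end',t(296,186.5,zl),t(296,186.5,zl+7))
print('pred gap',tool(st,[617.05,-211.5,106]).round(2))
# scene: vertical offset of lid vs gap, 3D
print(world('scene',(91.3,253.6),z=zl),world('scene',(94.5,260.5),z=106))
E
```

```text
case [33.1  23.84] [47.07 24.24] end [16.27 18.53] [17.32 18.15] lid [-6.25 23.53] [ 7.39 23.32] end [13.08 17.52] [14.26 17.15]
pred gap [ -2.87  15.03 189.59]
[ 621.82231116 -212.37398297  125.98152094] [ 623.58387503 -210.42702336  106.        ]
```

Request:
arm_command(
  motion=[
    {"offset": [0.0008, 0.0003, 0.006], "spin": 0},
    {"offset": [0, 0, 0.006], "spin": 0},
    {"offset": [0, 0, 0.005], "spin": 0},
    {"offset": [0, 0, 0.003], "spin": 0},
    {"offset": [0, 0, 0], "spin": 0},
  ],
)

```text
time_s: 20.68
ee_pos: [601.8, -209.0, 275.0]
ee_rot: [-180.0, -0.0, 94.9]
force: [0.3, 0.6, -5.2]
gripper_width: 11.7
gripper_force: 40.0
```

Request:
arm_command(
  motion=[
    {"offset": [0, 0, 0], "spin": 0},
    {"offset": [0, 0, 0], "spin": 0},
    {"offset": [0, 0, 0], "spin": 0},
  ],
)

```text
time_s: 21.05
ee_pos: [602.0, -209.1, 275.5]
ee_rot: [180.0, 0.0, 94.9]
force: [-1.0, 0.1, -4.4]
gripper_width: 11.8
gripper_force: 40.0
```

```bash
python3 - <<'E'
from h import *
import pickle
rel();st=env.state()
im,d=env.grab_frame('wrist');pickle.dump(st,open('pics/w8.pkl','wb'));cv2.imwrite('pics/w8.png',im)
g=cv2.cvtColor(im,cv2.COLOR_BGR2GRAY)
for v in(140,150,160,170,190,200,210,215): print(v,g[v,293:309])
print('rows',[(r,int(g[r,294:299].mean())) for r in range(165,195)])
im2,_=env.grab_frame('scene');rel()
for n in('lid','hinge_gap'): print(n,[(q['location'],round(q['score'],2)) for q in env.pinpoint('scene',n)[:1]])
b=cv2.resize(im2[220:290,50:180],None,fx=6,fy=6,interpolation=cv2.INTER_CUBIC)
cv2.imwrite('pics/c6.png',b)
E
```

```text
t 21.05 along 3.72 lat+x -14.82 z 275.54 rot [1.7998e+02 1.0000e-02 9.4910e+01] F [-1.   0.1 -4.4]
140 [133 132 128 133 129 123 137 141 145 149 148 153 148 150 154 152]
150 [133 131 132 131 131 133 128 119 112 106 148 149 147 153 153 152]
160 [129 132 134 132 133 134 127 117 106 111 150 151 152 154 152 148]
170 [129 129 134 134 133 136 128 114 102 121 149 150 154 150 151 149]
190 [136 133 134 138 134 136 122 116 105 153 155 153 151 146 148 146]
200 [132 134 134 135 135 131 118 117  95 150 151 153 147 148 148 143]
210 [132 131 135 137 133 129 114 110  92 146 150 148 146 148 146 145]
215 [133 130 136 135 136 126 114 105  92 145 149 148 146 146 149 148]
rows [(165, 132), (166, 133), (167, 132), (168, 133), (169, 133), (170, 133), (171, 134), (172, 134), (173, 132), (174, 133), (175, 135), (176, 132), (177, 133), (178, 133), (179, 133), (180, 132), (181, 133), (182, 133), (183, 132), (184, 124), (185, 128), (186, 121), (187, 127), (188, 135), (189, 136), (190, 135), (191, 135), (192, 136), (193, 135), (194, 135)]
t 21.15 along 3.76 lat+x -14.87 z 275.46 rot [1.7999e+02 1.0000e-02 9.4900e+01] F [ 0.5 -0.1 -4.4]
lid [([440.9, 207.0], 0.75)]
hinge_gap [([93.8, 259.2], 0.66)]
```

View pics/c6.png

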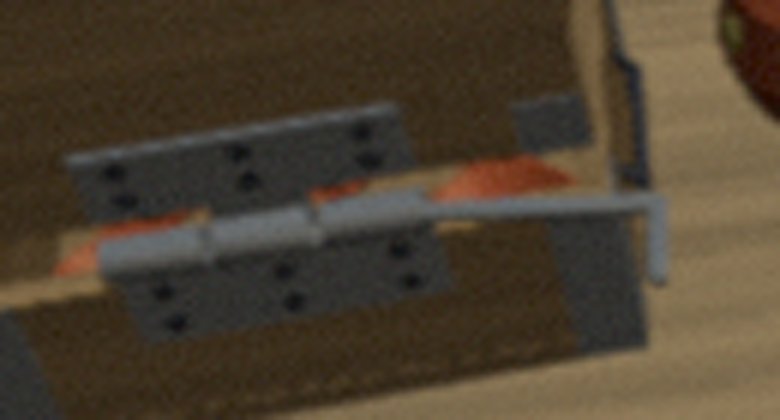

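In the crop the lid's knuckle sits in line between the case knuckles, with even gaps at (205,243) and (317,222). The pin is still in place, and the force is just the lid's weight, so nothing is touching. I'm handing in.

```bash
python3 -c "
from workcell import env
print(env.job_done())"
```

```text
the job is handed in; nothing more can be done
None
```

I handed the job in at about 21 s: the pin is started in the left end knuckle and released, and the lid is held with its knuckle lined up in the gap, not touching the case; the system returned no verdict.

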